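Unhook the gold reference plate

ROBOT

A 7-joint arm with a two-finger parallel gripper is mounted at the origin on a cart in front of the work surface, level with it; the furniture and walls round the work are solid. World frame = base frame: x ahead of the robot, y to its left, z up, the work surface at z = 0. Lengths are in m, angles in rad, forces in N, time in s.
With the tool pointing down it reaches from about 0.425 to 0.975 m from the base axis. Payload 16.7 kg.
Tool frame: the origin (TCP) lies on the centre line of the jaws, within the pads' length; the fingertips stand 25 mm ahead of it and the grasp point (between the pads) lies 6 mm ahead of it; z points along the fingers, y is the direction in which the jaws open and shut (so a half turn about z gives the same grasp; the last joint's range is limited). The gripper opens to 85 mm and grips with 20 to 120 N. Pads are 22 mm wide; open, the fingers measure 114 mm over their backs; the gripper's body (76 mm by 85 mm) begins 54 mm behind the grasp point. The pads swing forward as they close: fully open they stand 13 mm farther back than shut.
Start: joints at [-1.276, 0.426, 0.074, 1.606, -0.034, 1.111, -0.067], TCP at [0.29, 0.61, 0.256] pointing down, gripper open.
Joint ranges: [-2.85, 2.85], [-0.5, 2.14], [-1.23, 1.37], [0.21, 2.46], [-1.02, 4.16], [0.16, 2.05], [-2.73, 2.73]. Speed limits (rad/s): [1.89, 1.89, 2.39, 2.39, 3.01, 3.01, 3.01].

INTERFACE

Orientations are given as a rotation vector (axis times angle).
In Python, from rig import ctrl, gripper_to, status, imaging, hand_in gives the robot as it stands. Calls block until the motion is done:
- ctrl.movep(position, orientation): joint-space move of the TCP to a pose.
- ctrl.move_linear(position, rotation=None, max_speed=0.15): straight line of the TCP; rotation=None keeps the orientation; max_speed is the mean speed in m/s.
- ctrl.move_j(angles): joint-space move.
- gripper_to(opening): opening from 0.0 (shut) to 1.0 (fully open); the grip force is fixed at half the most; returns when the fingers have stopped.
- ctrl.hold(seconds).
- ctrl.ik(position, orientation): joint angles nearest the present ones, or None.
- status.observe(): the state.
- imaging.capture(name): name is "side" or "top" or "wrist"; returns the picture (420x560x3 uint8, blue, green, red); there is no depth.
- imaging.get_calibration(name): a dict with "fx", "fy", "cx", "cy" (pixels), "R" (3x3) and "t" (3): a world point X has camera coordinates R X + t. Camera axes: x right, y down, z forward; pixel columns grow to the right and rows downward; lengths in m; the calibration is good to about 2 mm. A picture is of the moment at which its call begins: read the wrist's pose just before it. get_calibration takes no time and is no camera call; for the wrist camera it gives the pose at the moment of the call.
A pose or a line that the arm cannot do raises ctrl.MotionError and nothing moves.
- hand_in(): hands the job in, once; it reports no verdict.
The state is a dict: "time": time; "qpos": joint angles; "joint_vel": joint speeds; "joint_efforts": joint torques, N m; "eef_pos": TCP position; "tcp_rot": TCP orientation; "force": force on the tool from outside, world axes, zero at the start; "wrist_torque": the same for the moment, N m; "gripper_width": opening from 0.0 (shut) to 1.0 (fully open).
Only numpy, scipy, OpenCV 4.12 (cv2) and the standard library are available. Lean on these libraries where they do the work, as an engineer would, in place of code of your own. Each camera call takes 0.05 s, during which the arm holds its last target.

TASK

The blue gold-reference plate hangs on the barbed security hook. Take it by its black grip, raise it, lean the grip back towards the post and ease it off over the barb tip, going by feel and never forcing the springy hook. Then stand it upright, grip up and fully down, in the slot of the wooden block and let go, without shifting the bottles, stone, loupe and padlock lying around.

Things in the scene. Friction and masses are not known exactly. Their poses are not given: they have to be found in the camera images.
- sample_plate: Blue plate, 6 mm thick, 48 mm wide (x), faces along +-y, z up to its grip; 0.1 to 0.17 kg. Origin: middle of its rectangular hole, 16 mm wide (x), 16.5 mm high (z), by whose top edge it hangs on the hook's rod. It reaches down to z = -62 mm; the gold and copper studs there do not stand out in contact. Above the hole a 10 mm rim, then the grip.
- plate_grip (a point): Middle of the plate's black grip, 41.5 mm above the plate's origin; axes as the plate's. The grip is 28 mm wide (x), 10 mm thick (y), 46 mm high. Close on it along y, near its top: fingertips 18 mm or more above the top of the hole clear rod and barb when the plate is tilted.
- hook_stand: Fixed grey stand, origin on its post's axis at the base's underside, z up. Base: x +-40 mm, y from -77 to +35, 12 mm high. Post's head: 22 x 26 mm, top at 141 mm. The springy hook points along the stand's -y, all in its plane x = 0; its tip gives about 1.5 mm up or down per 10 N. More than 12 N between plate and stand is forcing it.
- hook_root (a point): Point on the post axis, 130 mm above the base's underside; axes as the stand's. The hook's round steel rod, 7 mm thick, runs from here level along -y to a bend 84 to 124 mm away. The rod is clamped differently each time and this reach is not reported: feel for it (raise the plate and move it out upright until its hole's upper edge meets the rising part beyond the bend).
- bend_middle (a point): Mean place of the bend, 104 mm from the post axis (the true bend: up to 20 mm nearer or farther). Beyond it the rod rises at 45 degrees, out and up, for 22 mm to the centre of its round tip (radius 3.5 mm). From the tip a 4 mm thick prong, the barb, points back: its end is centred 7 mm back along the rising part and 8 mm off its centre line, on the upper, post side.
- barb_pass (a point): Where the hole's middle goes as it starts up the rising part, if the bend is at its mean place: 3.25 mm off the rising part's line, on the upper, post side; shift it as the bend is felt. Tilt here, grip leaning to the post (+y): under about 28 degrees cannot pass, 40 to 45 is best; then straight along the rising part. About 1.5 mm of play is left either side of rod plus barb.
- slot_block: Fixed wooden block 74 (x) by 50 (y) by 44 mm high, origin at the middle of its underside, z up. A slot along its x, open at the top, 55 mm long, 8.5 mm wide (y), its floor 8 mm above the origin and its straight sides 22 mm high; above them a 14 mm high lead-in widens to 23 mm. The plate's foot goes into it with the plate's faces along the slot, either way round.
- plate_foot (a point): Middle of the plate's lower edge, 62 mm below the plate's origin; axes as the plate's.
- slot_floor (a point): Middle of the slot's floor, 8 mm above the block's underside; axes as the block's.
- acid_bottle_1: Bystander: amber dropper bottle, 30x30x82 mm, loose, origin in the middle of its underside. Leave it where it is.
- acid_bottle_2: Bystander: second amber dropper bottle, 30x30x82 mm, loose, origin in the middle of its underside. Leave it where it is.
- touchstone: Bystander: black stone slab, 40x64x11 mm, loose, origin in the middle of its underside. Leave it where it is.
- loupe: Bystander: black and silver folding loupe, 28x60x19 mm, loose, origin in the middle of its underside. Leave it where it is.
- padlock: Bystander: brass padlock lying flat, 60x42x14 mm, loose, origin in the middle of its underside. Leave it where it is.
Things that resemble listed ones, but are neither listed nor needed, are in the scene too. Of the things that look like the sample_plate, the middle-sized one is meant.

How it is judged:
By the outcome, as a careful person would: the job done as asked, in the order asked, and still so for the second after the job is handed in, with the robot touching nothing.
It also fails if it takes over 64 s, if anything falls off the work surface, if the arm or the gripper's body presses on something with over 40 N, if the wrist force passes 120 N, or if a joint passes its speed limit or range.

## Working session

There is one attempt and no reset: what is moved stays moved. The work goes in short steps, each a Python script; the robot and the scene stay as the last script left them, time stands still between calls to the robot, and variables do not carry over. Pictures are saved under pics/ and viewed, and the job is handed in when it is done.

```bash
ls; mkdir -p pics
python3 - <<'E'
from rig import ctrl, gripper_to, status, imaging
import cv2
s=status.observe()
print(s)
for n in ("side","top","wrist"):
    cv2.imwrite(f"pics/{n}0.png",imaging.capture(n)); c=imaging.get_calibration(n); print(n,c)
E
```

```text
pics
{'time': 0.0, 'qpos': array([-1.27647642,  0.42673755,  0.07386748,  1.60660616, -0.0340964 ,
        1.11080421, -0.06712662]), 'joint_vel': array([ 0.00029829,  0.00026762,  0.00134442, -0.00110998, -0.00051511,
       -0.00032803, -0.00136436]), 'joint_efforts': array([ 5.71796245e-04, -9.49844170e+01,  3.76100197e+00, -4.63502240e+01,
        1.92914950e-02,  1.04650523e-02, -1.20013584e-05]), 'eef_pos': array([0.2897127 , 0.60924845, 0.25560775]), 'tcp_rot': array([-6.91513094e-01, -3.06435571e+00,  2.01481895e-03]), 'force': array([-0.07762169, -0.38839781, -0.01935079]), 'wrist_torque': array([-0.03298533,  0.01512075, -0.01518964]), 'gripper_width': 0.9997610724917252}
side {'fx': 387.94041248415215, 'fy': 387.94041248415215, 'cx': 278.49010258257766, 'cy': 208.94083664996464, 'R': array([[-0.99361695, -0.11233587,  0.01029586],
       [-0.07964869,  0.63399573, -0.76922396],
       [ 0.07988391, -0.76513402, -0.63889631]]), 't': array([0.53831373, 0.14505994, 0.88096332])}
top {'fx': 438.6956039653351, 'fy': 438.6956039653351, 'cx': 287.87445634020384, 'cy': 209.91919064110408, 'R': array([[-0.02243741, -0.99934253, -0.02847914],
       [-0.99704513,  0.02446103, -0.07281946],
       [ 0.07346822,  0.02676111, -0.99693845]]), 't': array([0.02845391, 0.53259937, 1.10488378])}
wrist {'fx': 364.8568285900012, 'fy': 364.8568285900012, 'cx': 277.0569257293179, 'cy': 207.56026085397016, 'R': array([[ 4.30082264e-01,  9.02789487e-01, -6.22378514e-04],
       [ 8.53524078e-01, -4.06387770e-01,  3.26106774e-01],
       [ 2.94152840e-01, -1.40783955e-01, -9.45332738e-01]]), 't': array([-0.67447813, -0.0420448 ,  0.38016196])}
```

View pics/side0.png

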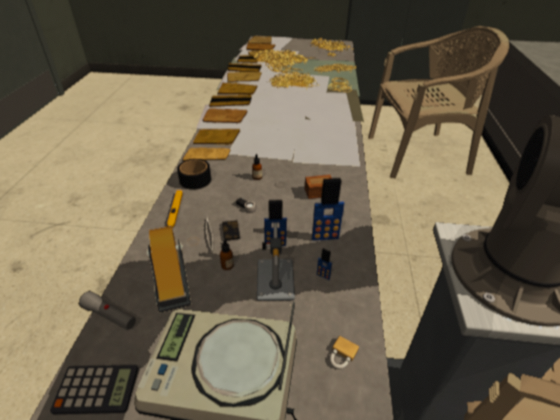

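View pics/top0.png

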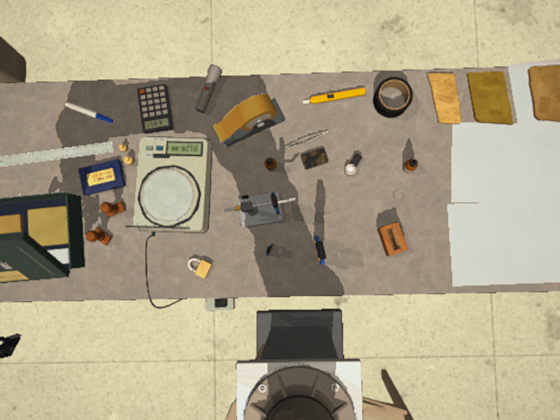

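View pics/wrist0.png

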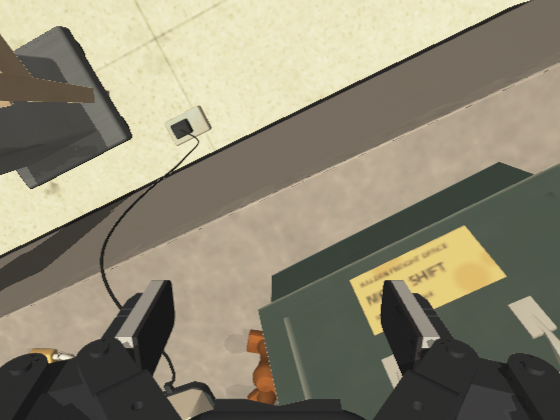

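Run:
```python
import cv2
s=cv2.imread("pics/side0.png");t=cv2.imread("pics/top0.png")
cv2.imwrite("pics/s1.png",cv2.resize(s[170:310,200:360],None,fx=5,fy=5,interpolation=cv2.INTER_CUBIC)[:600+100][:600] if 0 else cv2.resize(s[170:305,205:365],None,fx=4.4,fy=4.4,interpolation=cv2.INTER_CUBIC))
cv2.imwrite("pics/t1.png",cv2.resize(t[145:285,215:420],None,fx=3.9,fy=3.9,interpolation=cv2.INTER_CUBIC))
```

```text
(no output)
```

View pics/s1.png

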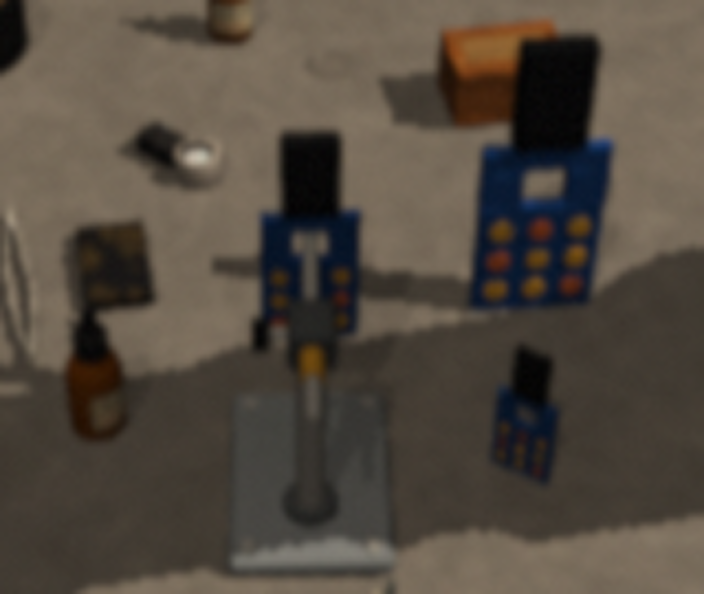

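View pics/t1.png

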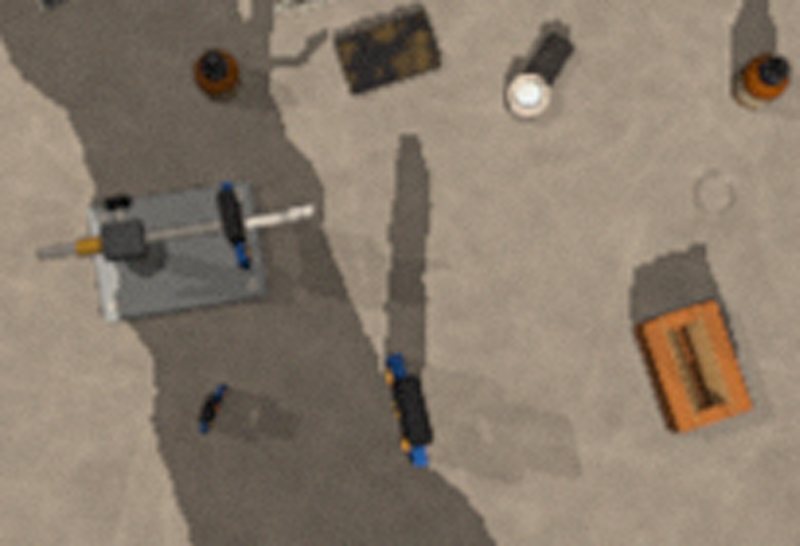

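```bash
cat > h.py <<'E'
import numpy as np, cv2
from rig import ctrl, gripper_to, status, imaging, hand_in
from scipy.spatial.transform import Rotation as Rn
def unproj(c,u,v,z):
    R=np.array(c["R"]);t=np.array(c["t"])
    d=R.T@np.array([(u-c["cx"])/c["fx"],(v-c["cy"])/c["fy"],1]); o=-R.T@t
    return o+d*(z-o[2])/d[2]
def proj(c,X):
    p=np.array(c["R"])@np.array(X)+np.array(c["t"]); return np.array([c["fx"]*p[0]/p[2]+c["cx"],c["fy"]*p[1]/p[2]+c["cy"]])
E
python3 - <<'E'
from h import *
np.set_printoptions(precision=4,suppress=True)
c=imaging.get_calibration("top");s=imaging.get_calibration("side")
T=lambda u,v,z:unproj(c,215+u/3.9,145+v/3.9,z)
S=lambda u,v,z:unproj(s,205+u/4.4,170+v/4.4,z)
print("base");
for p in [(93,203),(253,183),(265,297),(105,320)]: print(T(*p,.012))
print("base side")
for p in [(232,395),(388,395),(395,555),(232,555)]: print(S(*p,.012))
print("head",T(124,238,.141)); print("grip top",T(231,213,.190)-0, T(243,262,.19))
print("tip",T(313,211,.146),T(268,219,.1335))
print("grip side",S(311,132,.19),S(283,135,.19),S(340,135,.19))
print("blk top")
for p in [(637,325),(714,301),(751,407),(677,432)]: print(T(*p,.044))
print("bottle",T(215,65,.082),T(772,68,.082)); print("big",T(395,360,.15),T(425,460,.15),T(410,405,.2)); print("small",T(212,405,.08))
E
```

```text
base
[0.5703 0.1427 0.012 ]
[0.5809 0.0358 0.012 ]
[0.505  0.0295 0.012 ]
[0.4923 0.1358 0.012 ]
base side
[0.5849 0.0426 0.012 ]
[0.5043 0.0328 0.012 ]
[0.4925 0.1347 0.012 ]
[0.5692 0.1439 0.012 ]
head [0.5355 0.1067 0.141 ]
grip top [0.5438 0.0406 0.19  ] [0.5162 0.0345 0.19  ]
tip [ 0.5481 -0.0048  0.146 ] [0.5453 0.022  0.1335]
grip side [0.5446 0.0421 0.19  ] [0.5569 0.0459 0.19  ] [0.5314 0.0426 0.19  ]
blk top
[ 0.4799 -0.2086  0.044 ]
[ 0.4941 -0.258   0.044 ]
[ 0.4263 -0.2785  0.044 ]
[ 0.4115 -0.2313  0.044 ]
bottle [0.6478 0.055  0.082 ] [ 0.6363 -0.2912  0.082 ]
big [ 0.4601 -0.0501  0.15  ] [ 0.4024 -0.0658  0.15  ] [ 0.4349 -0.0558  0.2   ]
small [0.4356 0.0611 0.08  ]
```

```bash
cat >> h.py <<'E'
def plateR(psi,tilt=0.):
    # plate axes: x=(cos,sin), y, z; tilt: lean grip to +y (rot about x by -tilt)
    return Rn.from_euler('z',psi)*Rn.from_euler('x',-tilt)
def toolR(psi,tilt=0.):
    # tool z=-plate z, tool y=plate y, tool x=-plate x
    return plateR(psi,tilt)*Rn.from_matrix(np.diag([-1.,1.,-1.]))
H=0.054
def tcp_for(o,psi,tilt=0.):
    P=plateR(psi,tilt); return np.array(o)+P.apply([0,0,H]), toolR(psi,tilt).as_rotvec()
E
python3 - <<'E'
from h import *
np.set_printoptions(precision=3,suppress=True)
s=status.observe(); R=Rn.from_rotvec(s["tcp_rot"]); w=imaging.get_calibration("wrist")
C=-w["R"].T@w["t"]; print("cam in tool",R.inv().apply(C-s["eef_pos"]), "view dir",R.inv().apply(w["R"][2]))
psi=.11; o=np.array([.542,.043,.1255])
for name,oo,ps,ti in [("hang",o,psi,0),("up",o+[0,0,.1],psi,0),("tilt",[.545,.012,.14],psi,.75),("out",[.552,-.05,.2],psi,.75),("slot",[.453,-.244,.07],.305,0),("slotup",[.453,-.244,.2],.305,0)]:
    p,r=tcp_for(oo,ps,ti); q=ctrl.ik(p,r); print(name,p,q)
E
```

```text
cam in tool [ 0.084 -0.    -0.117] view dir [-0.326  0.     0.945]
hang [0.542 0.043 0.179] [-0.496  0.312  0.359  1.993 -0.142  0.861  1.621]
up [0.542 0.043 0.28 ] [-0.566  0.196  0.426  1.894 -0.092  1.071  1.578]
tilt [0.541 0.049 0.18 ] [-0.769  0.477  0.241  1.963  0.622  1.149  0.757]
out [ 0.548 -0.013  0.24 ] [-0.694  0.365  0.264  1.97   0.666  1.187  0.873]
slot [ 0.453 -0.244  0.124] [ 0.773  0.374 -0.48   2.056  0.246  0.766  2.018]
slotup [ 0.453 -0.244  0.254] [-0.58   0.311  1.158  2.007 -0.333  1.032  2.611]
```

Run:
```python
from h import *
np.set_printoptions(precision=3,suppress=True)
ctrl.movep([.54,.03,.29],toolR(.11).as_rotvec())
c=imaging.get_calibration("wrist"); im=imaging.capture("wrist"); cv2.imwrite("pics/w1.png",im)
import pickle; pickle.dump(c,open("w1.pkl","wb"))
s=status.observe(); print(s["time"],s["eef_pos"],s["qpos"],s["force"])
cv2.imwrite("pics/w1z.png",cv2.resize(im[60:320,100:460],None,fx=2.2,fy=2.2,interpolation=cv2.INTER_CUBIC))
```

```text
2.4583 [0.54  0.031 0.29 ] [-0.573  0.182  0.456  1.889 -0.09   1.091  1.6  ] [-0.337  0.627  0.422]
```

View pics/w1.png

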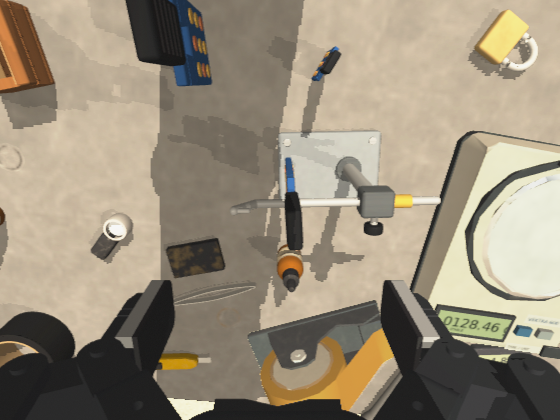

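View pics/w1z.png

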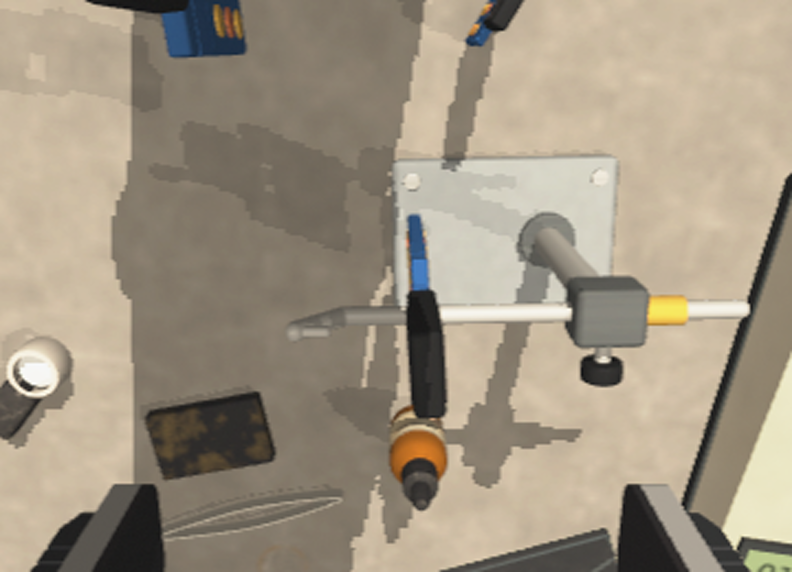

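Run:
```python
from h import *
import pickle
np.set_printoptions(precision=4,suppress=True)
c=pickle.load(open("w1.pkl","rb"))
W=lambda u,v,z:unproj(c,100+u/2.2,60+v/2.2,z)
print("base");
for p in [(395,158),(617,155)]: print(W(*p,.012))
a=W(440,315,.13);b=W(745,310,.13); d=b-a; print("rod",a,b,"yaw",np.arctan2(-d[0],d[1]))
print("head",[W(*p,.141) for p in [(572,281),(648,278),(645,333),(572,336)]])
print("bend",W(340,315,.13),"tip",W(293,331,.1456), "collar",W(547,235,.02))
# grip top face z .19 and grip bottom
print("grip top far/near", [W(*p,.19) for p in [(413,415),(444,412),(436,295),(410,293)]])
print("plate top rim line z=.1435",W(413,216,.0635),W(424,216,.0635))
```

```text
base
[0.5068 0.0297 0.012 ]
[0.4936 0.1365 0.012 ]
rod [0.5461 0.0497 0.13  ] [0.532  0.1594 0.13  ] yaw 0.12738327608841696
head [array([0.5253, 0.0921, 0.141 ]), array([0.5214, 0.1179, 0.141 ]), array([0.5412, 0.1211, 0.141 ]), array([0.5451, 0.0958, 0.141 ])]
bend [0.55   0.0136 0.13  ] tip [ 0.5524 -0.0015  0.1456] collar [0.5347 0.1079 0.02  ]
grip top far/near [array([0.5587, 0.0397, 0.19  ]), array([0.5567, 0.0487, 0.19  ]), array([0.5209, 0.0417, 0.19  ]), array([0.5212, 0.0343, 0.19  ])]
plate top rim line z=.1435 [0.5241 0.0391 0.0635] [0.5235 0.0438 0.0635]
```

Run:
```python
from h import *
im=cv2.imread("pics/w1.png"); a=cv2.resize(im[150:260,225:325],None,fx=5.4,fy=5.4,interpolation=cv2.INTER_CUBIC)
t=cv2.imread("pics/top0.png"); b=cv2.resize(t[185:220,262:300],None,fx=10,fy=10,interpolation=cv2.INTER_CUBIC)
g=lambda x: np.clip((x/255.)**.6*255,0,255).astype(np.uint8)
cv2.imwrite("pics/a.png",g(a));cv2.imwrite("pics/b.png",g(b))
```

```text
(no output)
```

View pics/a.png

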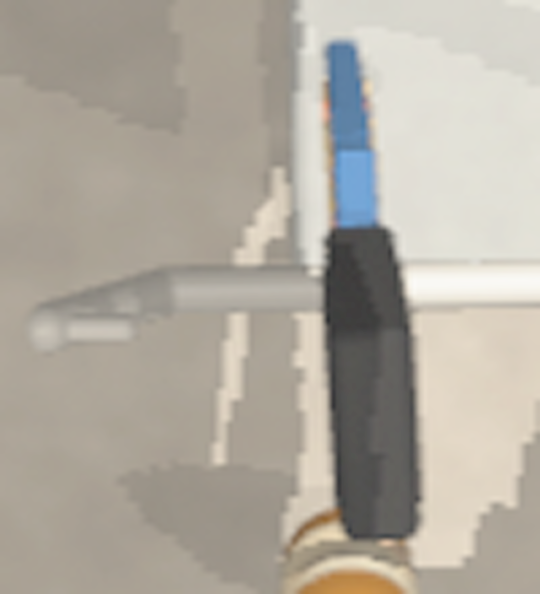

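View pics/b.png

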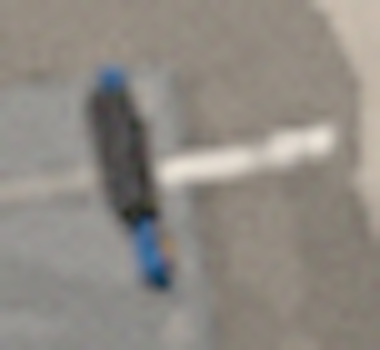

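Run:
```python
from h import *
import pickle
np.set_printoptions(precision=4,suppress=True)
c=pickle.load(open("w1.pkl","rb"))
W=lambda u,v,z:unproj(c,225+u/5.4,150+v/5.4,z)
g=np.array([W(*p,.19) for p in [(375,332),(408,330),(418,530),(382,537)]]); print(g,g.mean(0))
d=(g[2]+g[3]-g[0]-g[1])/2; print("len",np.linalg.norm(d),"yaw",np.arctan2(d[1],d[0]))
print("rim -x corners",W(335,150,.1435),W(375,150,.1435)); print("foot",W(327,42,.0633),W(355,42,.0633))
print("bend",W(170,290,.13),"tip c",W(45,330,.1456),"tip end",W(30,325,.1456), "rod",W(300,287,.13),W(500,284,.13))
t=imaging.get_calibration("top"); T=lambda u,v,z:unproj(t,262+u/10,185+v/10,z)
print("T bend tip",T(270,148,.13),T(325,137,.1456),T(335,137,.1456)," rod",T(180,170,.13),T(10,190,.13),"plate ends",T(112,72,.1435),T(158,285,.1435))
print("T grip top",T(92,100,.19),T(125,85,.19),T(155,210,.19),T(120,215,.19))
```

```text
[[0.5326 0.0408 0.19  ]
 [0.5319 0.0446 0.19  ]
 [0.5573 0.0492 0.19  ]
 [0.5587 0.045  0.19  ]] [0.5451 0.0449 0.19  ]
len 0.026087774207817816 yaw 0.16797107551300838
rim -x corners [0.5231 0.0362 0.1435] [0.5224 0.0417 0.1435]
foot [0.5239 0.037  0.0633] [0.5234 0.0419 0.0633]
bend [0.5503 0.0152 0.13  ] tip c [ 0.5529 -0.0014  0.1456] tip end [ 0.5524 -0.0035  0.1456] rod [0.5477 0.0343 0.13  ] [0.544  0.0636 0.13  ]
T bend tip [0.5484 0.0098 0.13  ] [ 0.5491 -0.0031  0.1456] [ 0.5491 -0.0054  0.1456]  rod [0.5438 0.0308 0.13  ] [0.5402 0.0703 0.13  ] plate ends [0.5655 0.0453 0.1435] [0.5164 0.0358 0.1435]
T grip top [0.5541 0.047  0.19  ] [0.5572 0.0398 0.19  ] [0.5297 0.0338 0.19  ] [0.5288 0.0414 0.19  ]
```

```bash
cat > plan.py <<'E'
# 2D (s=out from bend, z up from rod centre), mm. tilt th leans grip back (-s)
import numpy as np
from scipy.optimize import minimize
r2=np.sqrt(.5)
def seg(a,b,r,n=60):
    l=np.linspace(0,1,n)[:,None]; return np.hstack([np.array(a)*(1-l)+np.array(b)*l,np.full((n,1),r)])
tip=np.array([22*r2,22*r2]); be=np.array([15*r2-8*r2,15*r2+8*r2])
OB=np.vstack([seg((-80,0),(0,0),3.5,200),seg((0,0),tip,3.5),seg(tip,be,2.)])
RECT=[(-3,3,8.25,18.5),(-5,5,18.5,64.5),(-3,3,-62,-8.25),(-25,25,28,75)]
def clear(s,z,th):
    c,si=np.cos(th),np.sin(th)
    d=OB[:,:2]-[s,z]; zl=-si*d[:,0]+c*d[:,1]; yl=c*d[:,0]+si*d[:,1]
    m=1e9
    for a,b,e,f in RECT:
        dx=np.maximum(np.maximum(a-yl,yl-b),0);dz=np.maximum(np.maximum(e-zl,zl-f),0)
        ins=np.minimum(np.minimum(yl-a,b-yl),np.minimum(zl-e,f-zl))
        D=np.where(ins>0,-ins,np.hypot(dx,dz))-OB[:,2]; m=min(m,D.min())
    return m
def best(s,th,z0=None):
    zs=np.arange(-10,40,.1); v=[clear(s,z,th) for z in zs]; i=int(np.argmax(v)); return zs[i],v[i]
if __name__=="__main__":
    for deg in (0,10,20,30,42):
        print(deg,[(s,round(best(s,np.radians(deg))[0],1),round(best(s,np.radians(deg))[1],2)) for s in (-6,-4,-2,0,2,4,6,8)])
    print("along rising at 42/45")
    for t in (0,2,4,6,10,14,18,22,26,30): 
        s,z=t*r2-3.25*r2,t*r2+3.25*r2
        print(t,round(s,1),round(z,1),[round(clear(s,z,np.radians(d)),2) for d in (35,40,42,45)])
E
python3 plan.py
```

```text
0 [(-6, np.float64(0.3), np.float64(4.45)), (-4, np.float64(1.4), np.float64(3.35)), (-2, np.float64(1.2), np.float64(1.95)), (0, np.float64(-0.2), np.float64(-0.05)), (2, np.float64(-1.2), np.float64(-2.05)), (4, np.float64(7.7), np.float64(-2.4)), (6, np.float64(8.5), np.float64(-1.55)), (8, np.float64(9.3), np.float64(-0.71))]
10 [(-6, np.float64(-0.0), np.float64(4.1)), (-4, np.float64(-0.0), np.float64(4.1)), (-2, np.float64(0.8), np.float64(3.52)), (0, np.float64(1.3), np.float64(2.46)), (2, np.float64(0.7), np.float64(0.61)), (4, np.float64(0.1), np.float64(-1.26)), (6, np.float64(9.3), np.float64(-0.79)), (8, np.float64(10.3), np.float64(-0.15))]
20 [(-6, np.float64(-0.0), np.float64(3.23)), (-4, np.float64(0.1), np.float64(3.33)), (-2, np.float64(0.4), np.float64(3.63)), (0, np.float64(1.2), np.float64(3.56)), (2, np.float64(2.0), np.float64(2.65)), (4, np.float64(1.5), np.float64(0.94)), (6, np.float64(9.9), np.float64(-0.09)), (8, np.float64(11.2), np.float64(0.45))]
30 [(-6, np.float64(-0.0), np.float64(2.15)), (-4, np.float64(0.3), np.float64(2.45)), (-2, np.float64(0.9)
[... 706 characters left out ...]
oat64(1.4), np.float64(1.5)]
4 0.5 5.1 [np.float64(0.87), np.float64(1.21), np.float64(1.33), np.float64(1.5)]
6 1.9 6.5 [np.float64(0.86), np.float64(1.21), np.float64(1.33), np.float64(1.5)]
10 4.8 9.4 [np.float64(0.85), np.float64(1.21), np.float64(1.33), np.float64(1.5)]
14 7.6 12.2 [np.float64(0.85), np.float64(1.21), np.float64(1.33), np.float64(1.5)]
18 10.4 15.0 [np.float64(0.86), np.float64(1.21), np.float64(1.33), np.float64(1.5)]
22 13.3 17.9 [np.float64(0.85), np.float64(1.21), np.float64(1.33), np.float64(1.5)]
26 16.1 20.7 [np.float64(0.85), np.float64(1.22), np.float64(1.37), np.float64(1.6)]
30 18.9 23.5 [np.float64(2.16), np.float64(2.87), np.float64(3.15), np.float64(3.57)]
```

Run:
```python
from h import *
np.set_printoptions(precision=4,suppress=True)
gripper_to(0.5)
p,r=tcp_for([.545,.0425,.1255],.17)
ctrl.movep(p+[0,0,.06],r)
ctrl.move_linear(p,max_speed=.1)
s=status.observe(); print(s["time"],s["eef_pos"]-p,s["force"])
cv2.imwrite("pics/w2.png",imaging.capture("wrist"));cv2.imwrite("pics/s2.png",cv2.resize(imaging.capture("side")[150:300,200:360],None,fx=4,fy=4,interpolation=cv2.INTER_CUBIC))
```

```text
4.025 [ 0.0004 -0.0001  0.0007] [0.4742 0.6128 0.128 ]
```

View pics/w2.png

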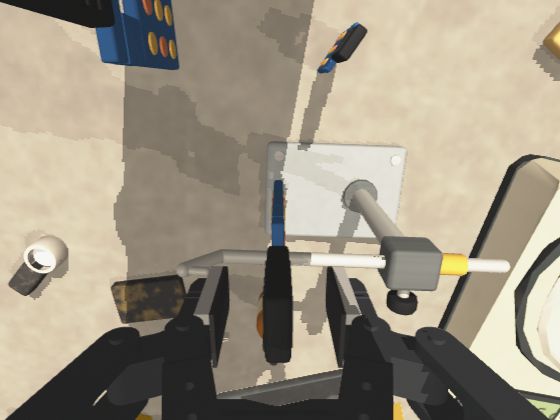

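View pics/s2.png

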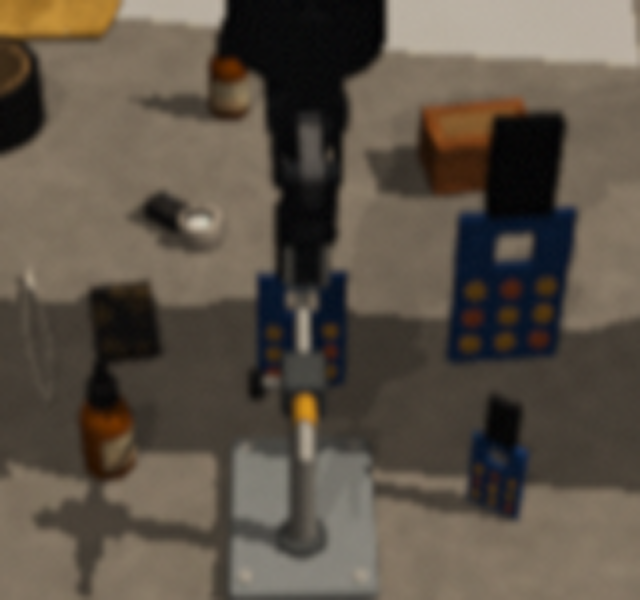

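Run:
```python
from h import *
np.set_printoptions(precision=4,suppress=True)
c=imaging.get_calibration("wrist"); print("bend",unproj(c,223,257,.13),"tip",unproj(c,182,270,.1456),"rod",unproj(c,320,259,.13),unproj(c,495,265,.13))
f0=status.observe()["force"]
gripper_to(0.0)
s=status.observe(); print(s["time"],s["eef_pos"],s["force"]-f0,s["gripper_width"])
p=s["eef_pos"]
for dz in (.001,.002,.003,.004):
    ctrl.move_linear(p+[0,0,dz],max_speed=.01); s=status.observe(); print(dz,s["eef_pos"][2]-p[2],s["force"]-f0)
print(s["time"])
cv2.imwrite("pics/w3.png",imaging.capture("wrist"))
```

```text
bend [0.5507 0.0152 0.13  ] tip [ 0.5524 -0.0017  0.1456] rod [0.5435 0.0641 0.13  ] [0.5318 0.1533 0.13  ]
4.5167 [0.5451 0.0425 0.1797] [ 0.186  -1.7844  1.4823] 0.11081039199858138
0.001 0.0009253938524274308 [ 0.2457 -1.2463 -1.1339]
0.002 0.001984197726661696 [ 0.1275 -0.7525 -1.3759]
0.003 0.003092572781432601 [ 0.384  -0.3903 -1.5127]
0.004 0.004062596167483473 [-0.0356  0.3707 -1.1584]
5.5333
```

View pics/w3.png

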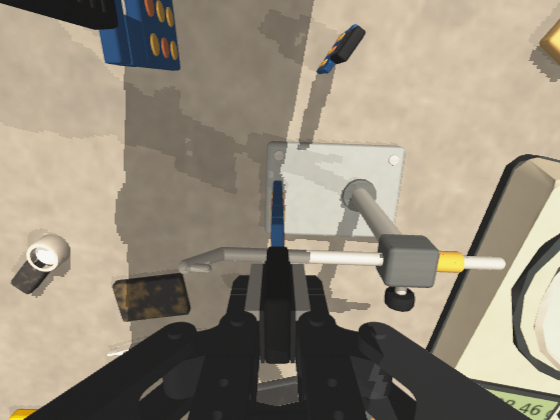

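```bash
cat >> h.py <<'E'
H=.05445; PSI=.128; DX=.001
OUT=np.array([np.sin(PSI),-np.cos(PSI),0])
XA=np.array([np.cos(PSI),np.sin(PSI),0])
REF=np.array([.5466,.0425,.130])   # point on rod centre line
def pose(d,zr,tilt,psi=PSI,xo=0.):
    """hole middle at d (m) out from REF along hook, zr above rod centre, tilt rad"""
    o=REF+OUT*d+np.array([0,0,zr])+XA*xo
    P=plateR(psi,tilt); return o+P.apply([-DX,0,H]), toolR(psi,tilt).as_rotvec()
E
python3 - <<'E'
from h import *
np.set_printoptions(precision=4,suppress=True)
p,r=pose(0,-.00175,0); ctrl.move_linear(p,r,max_speed=.02)
p,r=pose(.018,-.00175,0); ctrl.move_linear(p,r,max_speed=.04)
ctrl.hold(.2)
f0=np.mean([status.observe()["force"] for _ in range(1)],axis=0); s=status.observe(); print(s["time"],s["eef_pos"]-p,f0)
d=.018
while d<.040:
    d+=.0007; p,r=pose(d,-.00175,0); ctrl.move_linear(p,r,max_speed=.008)
    s=status.observe(); f=s["force"]-f0
    print(round(d,4),round(s["time"],2),"out %.2f x %.2f z %.2f"%(f@OUT,f@XA,f[2]),s["eef_pos"]-p)
    if f@OUT<-2.2 or abs(f[2])>2.5: break
E
```

```text
6.6333 [-0.      0.0003 -0.    ] [-0.2871  0.331  -1.9751]
0.0187 6.88 out 0.39 x 0.35 z 0.38 [-0.  0. -0.]
0.0194 7.13 out -0.08 x -0.15 z 0.24 [-0. -0. -0.]
0.0201 7.38 out 1.25 x -0.38 z 0.49 [-0. -0.  0.]
0.0208 7.63 out 0.09 x -0.13 z 0.95 [ 0. -0.  0.]
0.0215 7.88 out 0.47 x 0.87 z 0.83 [-0.     -0.0001 -0.    ]
0.0222 8.13 out 0.81 x 0.52 z -0.24 [ 0. -0. -0.]
0.0229 8.38 out 0.42 x -0.66 z 0.54 [-0. -0. -0.]
0.0236 8.63 out -0.29 x -0.22 z 0.60 [-0. -0. -0.]
0.0243 8.88 out 1.13 x 0.03 z 0.05 [-0. -0.  0.]
0.025 9.13 out -0.41 x 0.33 z 0.13 [-0.     -0.0001 -0.    ]
0.0257 9.38 out -0.05 x 0.88 z 0.45 [-0. -0. -0.]
0.0264 9.63 out 0.35 x 0.54 z 0.27 [ 0. -0.  0.]
0.0271 9.88 out -1.43 x -0.15 z -0.36 [-0.      0.0002  0.    ]
0.0278 10.13 out -3.27 x 1.17 z 1.01 [-0.      0.0004  0.    ]
```

```bash
cat >> h.py <<'E'
DB=.0282
def go(s,z,deg,speed,xo=0.,f0=None,show=True,psi=PSI):
    p,r=pose(DB+s/1e3,z/1e3,np.radians(deg),xo=xo,psi=psi); ctrl.move_linear(p,r,max_speed=speed)
    st=status.observe(); f=st["force"]-(f0 if f0 is not None else 0)
    if show: print("s%.1f z%.1f th%.0f t%.2f  out %.2f x %.2f z %.2f"%(s,z,deg,st["time"],f@OUT,f@XA,f[2]),"err",np.linalg.norm(st["eef_pos"]-p).round(4))
    return f
E
python3 - <<'E'
from h import *
from plan import clear
W=[(-5,.5,0),(-4,.3,10),(-2.5,.4,20),(0,1.4,30),(2,3.2,42)]
f0=np.array([-.2,.3,-1.6])
for a,b in zip(W[:-1],W[1:]):
    n=int(max(1,np.ceil((b[2]-a[2])/5)))
    for k in range(n):
        w=[a[i]+(b[i]-a[i])*(k+1)/n for i in range(3)]
        if a is W[0] and k==0: go(*a,.02,f0=f0)
        print("clr %.2f"%clear(w[0],w[1],np.radians(w[2])),end=" ")
        f=go(*w,.018,f0=f0)
        if np.linalg.norm(f)>5: print("STOP"); raise SystemExit
for n in ("wrist","side"):
    im=imaging.capture(n); cv2.imwrite(f"pics/{n}4.png",im if n=="wrist" else cv2.resize(im[150:300,200:360],None,fx=4,fy=4,interpolation=cv2.INTER_CUBIC))
E
```

```text
s-5.0 z0.5 th0 t10.54  out 0.08 x 0.96 z -0.28 err 0.0001
clr 4.06 s-4.5 z0.4 th5 t10.93  out 0.67 x -0.20 z 0.58 err 0.0004
clr 3.81 s-4.0 z0.3 th10 t11.31  out -0.19 x 1.21 z -1.00 err 0.0001
clr 3.57 s-3.2 z0.3 th15 t11.68  out 0.39 x 0.44 z 0.47 err 0.0002
clr 3.52 s-2.5 z0.4 th20 t12.06  out 0.58 x 0.61 z -0.35 err 0.0002
clr 3.41 s-1.2 z0.9 th25 t12.40  out 0.29 x 0.31 z 0.54 err 0.0002
clr 3.54 s0.0 z1.4 th30 t12.74  out 1.60 x 0.30 z 0.42 err 0.0002
clr 3.46 s0.7 z2.0 th34 t13.05  out 0.79 x 0.69 z 0.56 err 0.0001
clr 3.52 s1.3 z2.6 th38 t13.36  out -0.44 x -0.10 z 0.26 err 0.0001
clr 3.73 s2.0 z3.2 th42 t13.67  out 1.00 x -0.42 z 0.03 err 0.0002
```

View pics/wrist4.png

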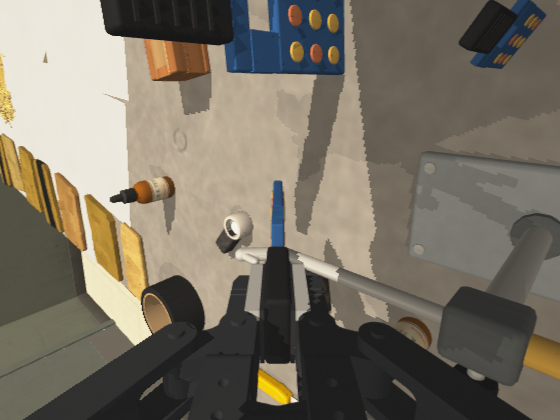

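View pics/side4.png

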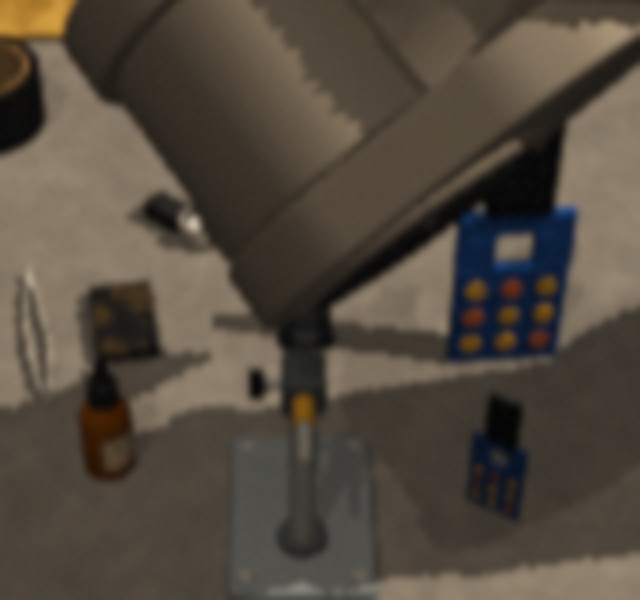

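Run:
```python
from h import *
f0=np.array([-.2,.3,-1.6]); f0=f0+0
r2=np.sqrt(.5); N=-OUT*r2+np.array([0,0,r2])
off=3.25
def L(t): return (t-off)*r2,(t+off)*r2
go(*L(5.5),43,.015,f0=f0)
t=5.5; tol=0
while t<36:
    t+=1.5; f=go(*L(t),43.5,.02,f0=f0)
    a=f@N; A=f@(OUT*r2+[0,0,r2])
    if abs(a)>2: 
        off+=np.clip(.2*a,-.5,.5); print("  perp",a,"off",off)
    if np.linalg.norm(f)>6:
        print("STOP"); break
print("off",off,"t",t)
cv2.imwrite("pics/wrist5.png",imaging.capture("wrist"))
```

```text
s1.6 z6.2 th43 t14.09  out -0.15 x 0.03 z 0.47 err 0.0002
s2.7 z7.2 th44 t14.34  out -0.03 x -0.23 z 0.07 err 0.0
s3.7 z8.3 th44 t14.59  out -0.67 x 0.25 z -0.38 err 0.0002
s4.8 z9.4 th44 t14.84  out -0.16 x -0.08 z 0.77 err 0.0001
s5.8 z10.4 th44 t15.09  out 1.21 x -0.50 z -0.06 err 0.0001
s6.9 z11.5 th44 t15.34  out -0.09 x -0.59 z 0.17 err 0.0001
s8.0 z12.6 th44 t15.59  out -0.31 x 0.17 z 0.00 err 0.0001
s9.0 z13.6 th44 t15.84  out -0.01 x -0.36 z -0.05 err 0.0001
s10.1 z14.7 th44 t16.09  out 0.38 x 0.95 z -0.28 err 0.0001
s11.1 z15.7 th44 t16.34  out 0.74 x 0.17 z -0.22 err 0.0001
s12.2 z16.8 th44 t16.59  out 0.39 x 0.09 z -0.55 err 0.0001
s13.3 z17.9 th44 t16.84  out 0.16 x 0.28 z -0.56 err 0.0001
s14.3 z18.9 th44 t17.09  out 0.02 x 0.36 z -1.12 err 0.0001
s15.4 z20.0 th44 t17.34  out 0.19 x -0.03 z -0.13 err 0.0001
s16.4 z21.0 th44 t17.59  out 0.31 x 0.53 z -0.35 err 0.0001
s17.5 z22.1 th44 t17.84  out 0.16 x 0.22 z 0.39 err 0.0001
s18.6 z23.2 th44 t18.09  out 0.54 x 0.25 z 0.30 err 0.0001
s19.6 z24.2 th44 t18.34  out 0.93 x 1.18 z 0.38 err 0.0001
s20.7 z25.3 th44 t18.59  out 0.34 x -0.85 z -0.57 err 0.0001
s21.7 z26.3 th44 t18.84  out 0.02 x -0.03 z -0.65 err 0.0001
s22.8 z27.4 th44 t19.09  out 0.66 x -0.00 z -0.56 err 0.0001
s23.9 z28.5 th44 t19.34  out 0.62 x 0.64 z -0.66 err 0.0001
off 3.25 t 37.0
```

View pics/wrist5.png

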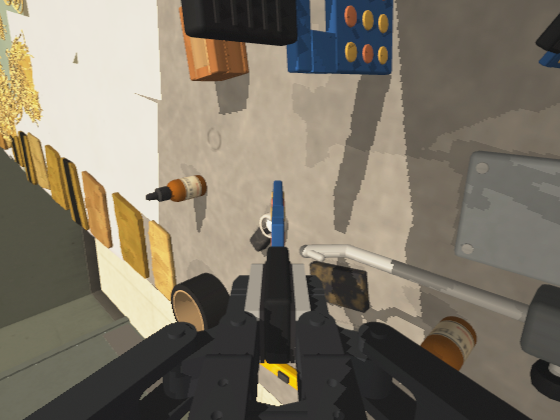

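Run:
```python
from h import *
np.set_printoptions(precision=3,suppress=True)
r2=np.sqrt(.5)
go((62-3.25)*r2,(62+3.25)*r2,43.5,.06)
go((62-3.25)*r2,130,20,.08)
p,r=pose(.10,.14,0,psi=.2); ctrl.move_linear(p,r,max_speed=.12)
def P(o,psi): 
    R=plateR(psi); return np.array(o)+R.apply([-DX,0,H]), toolR(psi).as_rotvec()
p,r=P([.53,-.244,.25],.305); print(ctrl.ik(p,r)); ctrl.movep(p,r)
s=status.observe(); print(s["time"],s["qpos"],s["force"],s["eef_pos"])
p2,_=P([.453,-.244,.20],.305); print(ctrl.ik(p2,r))
p2,_=P([.453,-.244,.07],.305); print(ctrl.ik(p2,r))
c=imaging.get_calibration("wrist"); im=imaging.capture("wrist"); cv2.imwrite("pics/w6.png",im)
import pickle; pickle.dump(c,open("w6.pkl","wb"))
cv2.imwrite("pics/t6.png",imaging.capture("top"))
```

```text
s41.5 z46.1 th44 t19.96  out -0.63 x -0.65 z -1.96 err 0.0001
s41.5 z130.0 th20 t21.32  out 0.34 x -0.93 z -1.51 err 0.0007
[-0.281  0.285  0.746  1.794 -0.211  1.145  2.409]
22.7083 [-0.282  0.285  0.745  1.794 -0.21   1.145  2.408] [-0.084  0.665 -2.162] [ 0.529 -0.243  0.304]
[-0.296  0.196  0.766  1.998 -0.161  1.007  2.422]
[-0.164  0.4    0.656  2.11  -0.36   0.741  2.599]
```

View pics/w6.png

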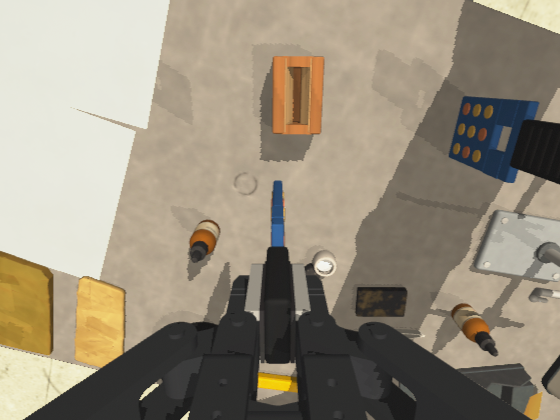

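View pics/t6.png

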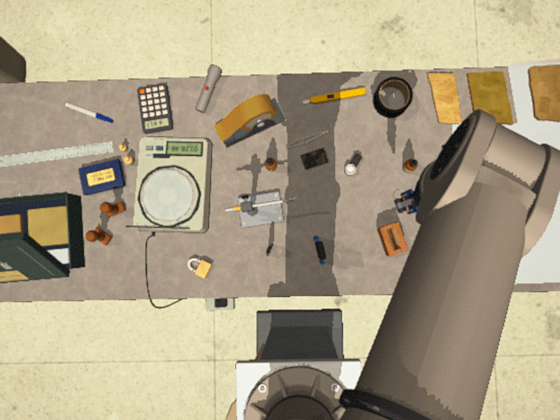

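Run:
```python
from h import *
im=cv2.imread("pics/w6.png"); cv2.imwrite("pics/w6z.png",cv2.resize(im[40:165,240:350],None,fx=4.8,fy=4.8,interpolation=cv2.INTER_CUBIC))
```

```text
(no output)
```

View pics/w6z.png

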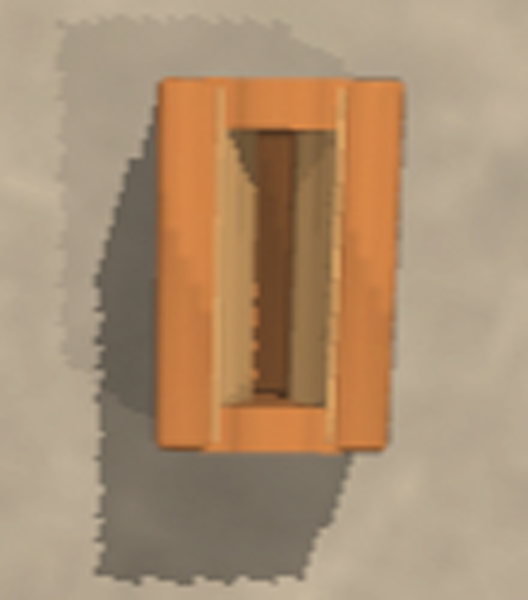

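Run:
```python
from h import *
import pickle
np.set_printoptions(precision=4,suppress=True)
c=pickle.load(open("w6.pkl","rb")); W=lambda u,v,z:unproj(c,240+u/4.8,40+v/4.8,z)
g=np.array([W(*p,.044) for p in [(160,80),(403,80),(388,447),(157,449)]]); print(g,g.mean(0))
a=(g[2]+g[3]-g[0]-g[1])/2; b=(g[1]+g[2]-g[0]-g[3])/2; print(np.linalg.norm(a),np.arctan2(a[1],a[0]),np.linalg.norm(b),np.arctan2(-b[0],b[1]))
k=np.array([W(*p,.044) for p in [(226,130),(342,130),(331,405),(217,405)]]); print("leadin",k,k.mean(0))
m0=(k[0]+k[1])/2;m1=(k[2]+k[3])/2; print("yaw",np.arctan2(*(m1-m0)[1::-1]))
# slot lower (z=.030) edges
q=[W(275,395,.03),W(270,395,.008), W(277,135,.008)]; print(q)
```

```text
[[ 0.4289 -0.2787  0.044 ]
 [ 0.4143 -0.2325  0.044 ]
 [ 0.4833 -0.2109  0.044 ]
 [ 0.4985 -0.2576  0.044 ]] [ 0.4563 -0.2449  0.044 ]
0.07248848236196057 0.29867362090133376 0.04878639658986023 0.31017766271034863
leadin [[ 0.4338 -0.2633  0.044 ]
 [ 0.4268 -0.241   0.044 ]
 [ 0.4787 -0.2253  0.044 ]
 [ 0.4859 -0.2483  0.044 ]] [ 0.4563 -0.2445  0.044 ]
yaw 0.28667866501118594
[array([ 0.4814, -0.2361,  0.03  ]), array([ 0.4836, -0.2354,  0.008 ]), array([ 0.4299, -0.2517,  0.008 ])]
```

```bash
cat >> h.py <<'E'
BC=np.array([.4557,-.2445]); BPSI=.300
BY=np.array([-np.sin(BPSI),np.cos(BPSI),0]);BX=np.array([np.cos(BPSI),np.sin(BPSI),0])
def P(z,dx=0.,dy=0.,psi=BPSI):
    R=plateR(psi); o=np.array([*BC,z])+BX*dx+BY*dy; return o+R.apply([-DX,0,H]), toolR(psi).as_rotvec()
E
python3 - <<'E'
from h import *
np.set_printoptions(precision=4,suppress=True)
p,r=P(.2); ctrl.move_linear(p,r,max_speed=.12)
p,r=P(.118); ctrl.move_linear(p,r,max_speed=.08); ctrl.hold(.2)
s=status.observe(); print(s["time"],s["eef_pos"]-p,s["qpos"],s["force"])
cv2.imwrite("pics/w7.png",cv2.resize(imaging.capture("wrist")[100:300,170:390],None,fx=3,fy=3,interpolation=cv2.INTER_CUBIC))
cv2.imwrite("pics/s7.png",cv2.resize(imaging.capture("side")[120:250,230:400],None,fx=4,fy=4,interpolation=cv2.INTER_CUBIC))
E
```

```text
25.0833 [0.0002 0.     0.0004] [-0.2185  0.326   0.7092  2.0707 -0.2845  0.8395  2.5278] [-0.016  -0.9072 -1.4033]
```

View pics/w7.png

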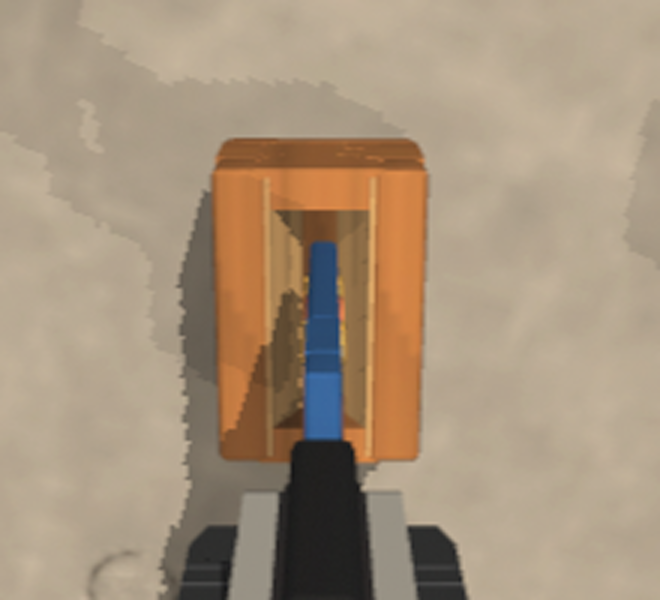

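View pics/s7.png

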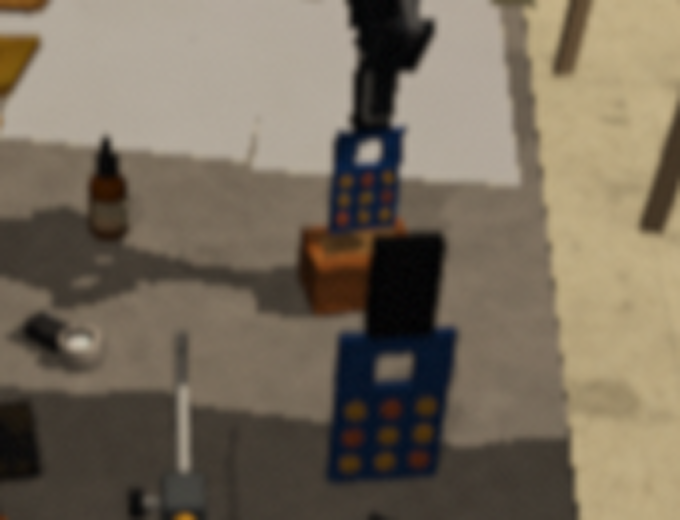

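Run:
```python
from h import *
np.set_printoptions(precision=4,suppress=True)
c=imaging.get_calibration("wrist"); W=lambda u,v,z:unproj(c,170+u/3,100+v/3,z)
L=lambda X:[round(1e3*float((X-np.array([*BC,0]))@BX),1),round(1e3*float((X-np.array([*BC,0]))@BY),1)]
print("foot corner",L(W(310,243,.056)),L(W(336,243,.056)))
print("slot -x end",L(W(275,210,.044)),L(W(368,210,.044)),"edges at +",L(W(270,428,.044)),L(W(372,428,.044)))
print("blk",[L(W(*q,.044)) for q in [(215,170),(428,172),(418,460),(222,460)]])
```

```text
foot corner [-22.6, -2.8] [-22.6, 2.9]
slot -x end [-27.3, -10.9] [-27.2, 10.4] edges at + [27.4, -12.9] [27.4, 12.1]
blk [[-36.5, -24.4], [-36.0, 23.9], [36.1, 23.7], [36.1, -25.0]]
```

Run:
```python
from h import *
dx,dy=-.0012,-.0003
p,r=P(.118,dx,dy); ctrl.move_linear(p,r,max_speed=.02); ctrl.hold(.2)
f0=np.mean([status.observe()["force"]],axis=0); print(f0)
z=.118
while z>.066:
    z-= .004 if z>.0745 else .001
    p,r=P(z,dx,dy); ctrl.move_linear(p,r,max_speed=.03 if z>.074 else .01)
    s=status.observe(); f=s["force"]-f0
    print("z%.4f t%.2f fx %.2f fy %.2f fz %.2f err %.4f"%(z,s["time"],f@BX,f@BY,f[2],s["eef_pos"][2]-p[2]))
    if f[2]>5: break
    if abs(f@BY)>2.5: dy+=np.sign(f@BY)*.0003; print(" dy",dy)
cv2.imwrite("pics/w8.png",cv2.resize(imaging.capture("wrist")[100:300,170:390],None,fx=3,fy=3,interpolation=cv2.INTER_CUBIC))
```

```text
[ 0.43814927 -0.39949169 -1.79067501]
z0.1140 t25.92 fx -0.65 fy 0.78 fz 0.12 err -0.0003
z0.1100 t26.20 fx -0.72 fy 1.21 fz -0.58 err -0.0002
z0.1060 t26.48 fx -1.17 fy 0.06 fz -0.05 err -0.0002
z0.1020 t26.77 fx -0.06 fy 1.01 fz 0.51 err -0.0002
z0.0980 t27.05 fx -0.15 fy 0.48 fz 0.82 err -0.0002
z0.0940 t27.33 fx -0.22 fy 0.87 fz 0.42 err -0.0002
z0.0900 t27.62 fx -0.17 fy 0.44 fz 1.00 err -0.0002
z0.0860 t27.90 fx 0.25 fy -0.39 fz 0.64 err -0.0002
z0.0820 t28.18 fx -0.40 fy 0.74 fz 0.30 err -0.0002
z0.0780 t28.47 fx -0.89 fy 0.27 fz 0.90 err -0.0002
z0.0740 t29.02 fx -0.67 fy -0.11 fz -0.13 err -0.0000
z0.0730 t29.27 fx -1.42 fy 0.61 fz -0.03 err -0.0000
z0.0720 t29.52 fx -0.65 fy 0.33 fz -0.19 err -0.0001
z0.0710 t29.77 fx 0.04 fy 0.05 fz -1.16 err -0.0000
z0.0700 t30.02 fx -4.41 fy 4.20 fz 21.71 err 0.0008
```

View pics/w8.png

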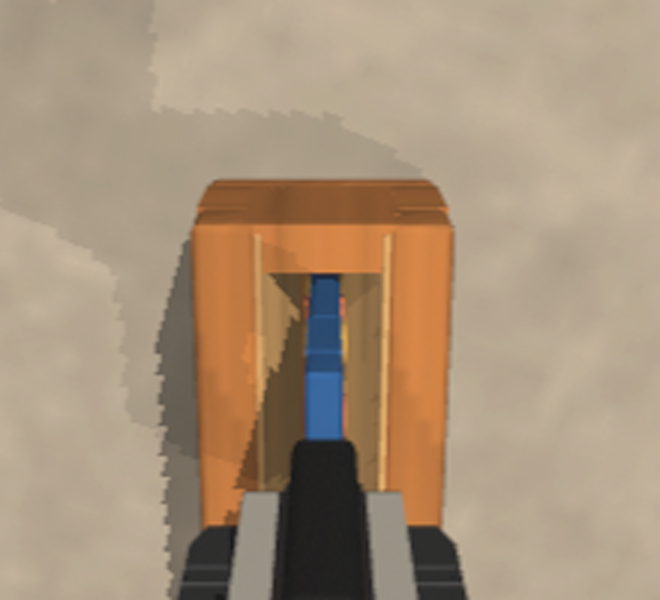

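Run:
```python
from h import *
dx,dy=-.0012,-.0003
p,r=P(.0707,dx,dy); ctrl.move_linear(p,r,max_speed=.01); ctrl.hold(.2); print(status.observe()["force"])
gripper_to(0.5); print(status.observe()["gripper_width"])
p,r=P(.12,dx,dy); ctrl.move_linear(p,r,max_speed=.06)
p,r=P(.19,dx,dy); ctrl.move_linear(p,r,max_speed=.15)
ctrl.hold(.3); s=status.observe(); print(s["time"],s["force"])
c=imaging.get_calibration("wrist");im=imaging.capture("wrist");cv2.imwrite("pics/w9.png",im)
import pickle;pickle.dump(c,open("w9.pkl","wb"))
cv2.imwrite("pics/s9.png",cv2.resize(imaging.capture("side")[120:300,210:400],None,fx=3.3,fy=3.3,interpolation=cv2.INTER_CUBIC))
```

```text
[-0.66589293  0.26350763  5.70607571]
0.49958104955061633
32.825 [ 0.20523259  0.14094078 -0.07491065]
```

View pics/w9.png

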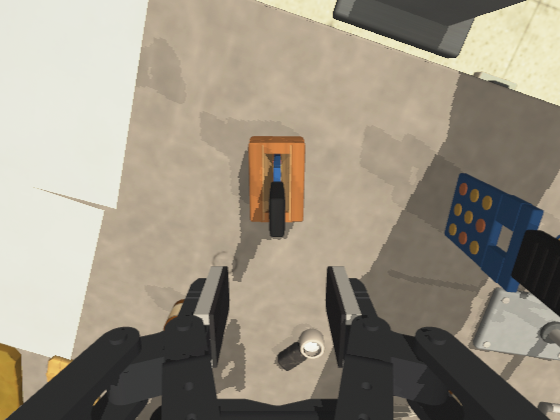

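View pics/s9.png

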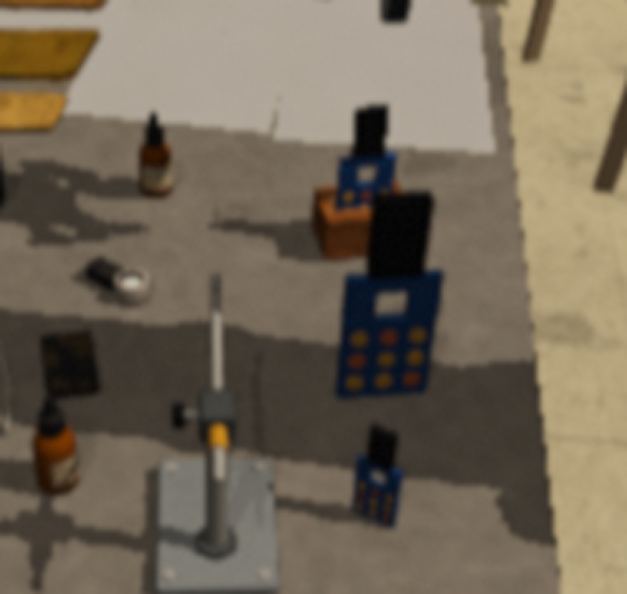

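Run:
```python
from h import *
s0=cv2.imread("pics/side0.png"); s1=imaging.capture("side")
for nm,(y0,y1,x0,x1) in dict(b1=(240,272,215,238),b2=(152,182,248,268),stone=(218,240,220,242),loupe=(195,214,234,260),lock=(335,372,325,360),big=(178,242,312,345),small=(248,280,315,335)).items():
    a=cv2.cvtColor(s0,6)[y0:y1,x0:x1].astype(np.float32);b=cv2.cvtColor(s1,6)[y0:y1,x0:x1].astype(np.float32)
    print(nm,cv2.phaseCorrelate(a,b)[0])
print(status.observe()["time"]); hand_in()
```

```text
b1 (0.5482998113247763, -0.1975694620212245)
b2 (0.006656776249437613, 0.01240245674840601)
stone (-0.1593904647492579, 0.3053614274115084)
loupe (0.4723793750153611, 0.014895129756645531)
lock (0.016162873705216185, 0.02488857423483637)
big (-0.16888503631369645, -0.15876076112695614)
small (0.06822877401444138, 0.18937016478487223)
32.975
the job is handed in; nothing more can be done
```

The middle-sized blue plate came off the hook and now stands grip up, fully down, in the slot of the wooden block. I handed the job in at about 33 s of the 64 s allowed.

- **Finding the bend:** I gripped the plate near the top of its black grip and raised it 3–4 mm. I then felt outward until it met the rising part of the rod at about 3 N. That put the bend about 93 mm from the post, which agreed with the camera.
- **Coming off the hook:** I leaned the grip about 43° towards the post and eased it straight off over the barb tip. Force readings stayed within sensor noise, about 1.6 N, the whole way.
- **Going into the slot:** It met the floor at the expected height with a short press of about 22 N, above what I had aimed for. I eased back to about 6 N (tool reading) and let go.

**Last checks:** The wrist and side pictures show the plate standing in the slot, with the gripper clear above it. The bottles, stone, loupe, padlock and the two other blue plates moved 0.6 pixel or less in the side view. I put that down to shadows that had changed, as nothing was touched. I did not measure the plate's final height or tilt again after letting go.

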